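Close three clarinet keys in order

ROBOT

A 6-joint arm with a two-finger parallel gripper is mounted at the origin on the work surface. World frame = base frame: x ahead of the robot, y to its left, z up, the work surface at z = 0. Lengths are in m, angles in rad, forces in N, time in s.
With the tool pointing down it reaches from about 0.3 to 0.875 m from the base axis. Payload 6.4 kg.
Tool frame: the origin (TCP) lies at the very end of the fingers, on their centre line; the grasp point (between the pads) lies 19 mm behind it; z points along the fingers, y is the line along which they close (so a half turn about z gives the same grasp; the last joint's range is limited). The gripper opens to 85 mm and grips with 20 to 120 N. Pads are 22 mm wide; open, the fingers measure 114 mm over their backs; the gripper's body (76 mm by 85 mm) begins 54 mm behind the grasp point. The pads swing forward as they close: fully open they stand 13 mm farther back than shut.
Start: joints at [-1.447, 0.181, 1.607, -0, 1.354, -0.206], TCP at [0.186, -0.544, 0.231] pointing down, gripper open.
Joint ranges: [-2.99, 2.99], [-0.89, 2.07], [0.3, 2.58], [-1.14, 4.28], [0, 2.63], [-3.12, 3.12]. Speed limits (rad/s): [2.57, 2.57, 3.01, 3.14, 3.14, 3.14].

INTERFACE

Orientations are given as a unit quaternion [x, y, z, w].
In Python, from station import get_obs, cams, bot, nets gives the robot as it stands. The module is installed in compiled form; this text tells all that it offers.
- The arm moves only by the shell command python3 -m handwheel 'ROWS' [FORCE]. ROWS is JSON, one flat list of numbers, 7 for each row, row after row: the closure, from -1 (fully open) to 1 (shut), then the shift along the tool's x, y, z normalised to -1 to 1, where 1 is 0.6 m, then the turn, a rotation vector about the tool's x, y, z normalised to -1 to 1, where 1 is 90 degrees. A call has 1 to 5 rows; each row is the pose to reach, as a shift and turn from the pose commanded when the call began, along the tool's axes at that moment; what a row does not reach only later rows make up. A row lasts 1/8 s, in which the tool goes at most 62.5 mm and 10.7 degrees, less where a joint would pass 70% of its speed; a pose out of reach is approached as far as the arm can. A call with a number of a shift or a turn outside -1 to 1 is refused whole. A call with a gripper value outside its range is refused whole. The fingers move at their own pace and stop on an object; FORCE is the grip in N (left out, the last holds). Time passes only in rows, so rows that repeat a pose let the fingers close. It gives the time, the measured TCP pose, the force, the opening and the grip force at its end, in the units of the state.
- get_obs(): the state, without advancing time (a new reading comes with each control period).
- cams.get_image(name): name is "scene" or "top" or "wrist"; returns the picture (420x560x3 uint8, red, green, blue); there is no depth.
- cams.camera_info(name): a dict with "fx", "fy", "cx", "cy" (pixels), "R" (3x3) and "t" (3): a world point X has camera coordinates R X + t. Camera axes: x right, y down, z forward; pixel columns grow to the right and rows downward; lengths in m; the calibration is good to about 2 mm. The wrist camera is an equidistant fisheye: a pixel r from the principal point sees the ray r / f radians off the axis. A picture is of the moment at which its call begins: read the wrist's pose just before it. camera_info takes no time and is no camera call; for the wrist camera it gives the pose at the moment of the call.
- bot.job_done(): hands the job in; it is judged then, once.
Trained networks look in the newest picture that a camera, given by its name, has taken for a name from the list of things; names that differ only in an ending like _2 or _b are one class to them, and where a whole thing is asked for, a point or a joint stands for the part that bears it (a point fixed in the world has none). Each returns a list of dicts, best first, with "confidence" (0 to 1); they miss things now and then, are a little off and sometimes report something else, mostly with a low value. They report only what shows in the picture. A call takes as long as a camera call.
- nets.regions_of(camera, label): "pixels" (420x560 bool, what is visible of it) and "centre" ([column, row] in pixels, amid what is visible of it).
The state is a dict: "time_s": time; "joints": joint angles; "qd": joint speeds; "joint_efforts": joint torques, N m; "ee_pos": TCP position; "ee_rot": TCP orientation; "contact_force": force on the tool from outside, world axes, zero at the start; "torque": the same for the moment, N m; "opening": opening from 0.0 (shut) to 1.0 (fully open); "finger_force": force on a finger pad.
Only numpy, scipy, OpenCV 4.12 (cv2) and the standard library are available. Lean on these libraries where they do the work, as an engineer would, in place of code of your own. Each camera call takes 0.05 s, during which the arm holds its last target. There are 200 camera calls.

TASK

The springs of the three keys standing open on the clarinet lower joint are unhooked, so each key stays where it is left. With the fingertips press each key shut on its tone hole, lightly, one after another: first the solid round key, then the open ring key, last the straight bar key. Grasp nothing, leave all three keys shut, and do not disturb the other things on the cart.

Things in the scene. Friction and masses are not known exactly. Their poses are not given: they have to be found in the camera images.
- lower_joint: blackwood clarinet lower joint, 335 mm long, 40 mm thick, lying fixed in a wooden cradle (100 x 290 mm base), wood axis 45 mm above the cart top, top of the wood at 65 mm. Origin on the cart top below its middle, own y along the wood, z up. Its three nickel keys stand along its top, 83 mm apart
- round_key (a joint): hinge of the round key, rad: 0 = standing fully open (its free edge raised, the touch point about 11 mm above its shut height), 0.32 = shut on its stop. It starts between 0 and 0.06. The spring is unhooked: friction alone (about 2 N at the touch point) holds the key wherever it is left
- round_touch (a point): touch point of the round key (plain solid round disc, 28 mm across, 6 mm thick, nickel): centre of its top face, 36 mm from its pivot; moves with the key. The plate sits on a soft springy pad: it yields 1 mm per 1.8 N, at most 6 mm, and springs back
- round_mount: fixed mount of the round key (chimney, two pivot posts), one solid with its key; its place along the wood varies. Origin at z = 0 straight below the wood's axis; own y along the wood, +x to the pivot side. Pivot axis parallel to y at x = 28, z = 75 mm (posts no higher than 78 mm). Shut, the key's top face is level, its middle at x = -8, y = 0, z = 81 mm in this frame
- ring_key (a joint): hinge of the ring key, rad: 0 = standing fully open (its free edge raised, the touch point about 11 mm above its shut height), 0.32 = shut on its stop. It starts between 0 and 0.06. The spring is unhooked: friction alone (about 2 N at the touch point) holds the key wherever it is left
- ring_touch (a point): touch point of the ring key (open round ring with a hole through it, 32 mm outside, 20 mm inside, 6 mm thick, nickel): centre of its top face, 36 mm from its pivot; moves with the key. The plate sits on a soft springy pad: it yields 1 mm per 1.8 N, at most 6 mm, and springs back
- ring_mount: fixed mount of the ring key (chimney, two pivot posts), one solid with its key; its place along the wood varies. Origin at z = 0 straight below the wood's axis; own y along the wood, +x to the pivot side. Pivot axis parallel to y at x = 28, z = 75 mm (posts no higher than 78 mm). Shut, the key's top face is level, its middle at x = -8, y = 0, z = 81 mm in this frame
- bar_key (a joint): hinge of the bar key, rad: 0 = standing fully open (its free edge raised, the touch point about 11 mm above its shut height), 0.32 = shut on its stop. It starts between 0 and 0.06. The spring is unhooked: friction alone (about 2 N at the touch point) holds the key wherever it is left
- bar_touch (a point): touch point of the bar key (straight bar, 50 mm along the wood and 12 mm wide, 6 mm thick, nickel): centre of its top face, 36 mm from its pivot; moves with the key. The plate sits on a soft springy pad: it yields 1 mm per 1.8 N, at most 6 mm, and springs back
- bar_mount: fixed mount of the bar key (chimney, two pivot posts), one solid with its key; its place along the wood varies. Origin at z = 0 straight below the wood's axis; own y along the wood, +x to the pivot side. Pivot axis parallel to y at x = 28, z = 75 mm (posts no higher than 78 mm). Shut, the key's top face is level, its middle at x = -8, y = 0, z = 81 mm in this frame
- side_key_a: loose nickel side key, about 16 x 90 x 6 mm, lying on the cart; origin under its middle, long along own y; a loose bystander, not to be moved
- side_key_b: second loose nickel side key, same shape; a loose bystander, not to be moved
- wand: brass leak-light wand, 12 mm thick, 210 mm long along own y, lying; origin under it; a loose bystander, not to be moved
- punch: spring punch with red handle 20 x 75 x 18 mm and thin steel tip, 125 mm long along own y, lying; origin under it; a loose bystander, not to be moved
- barrel: blackwood clarinet barrel, 36 mm across, 64 mm tall, standing; origin under its centre; a loose bystander, not to be moved
- tin_cup: tin cup, 72 mm across, 80 mm tall, under the hopper's spout; origin under its centre; a loose bystander, not to be moved
- hopper: fixed white enamel funnel hopper on a steel stand, 140 mm across, top at 235 mm; origin on the cart top below the spout

How it is judged:
By the outcome, as a careful person would: the job done as asked, in the order asked, and still so for the second after the job is handed in, with the robot touching nothing.
It also fails if it takes over 43 s, if anything falls off the work surface, if the arm or the gripper's body presses on something with over 40 N, if the wrist force passes 120 N, or if a joint passes its speed limit or range.

## Working session

There is one attempt and no reset: what is moved stays moved. The work goes in short steps, Python scripts to look and compute and a shell command to move; the robot and the scene stay as the last step left them, time stands still between calls to the robot, and variables do not carry over. Pictures are saved under pics/ and viewed, at most 10 in all, crops included, and the job is handed in when it is done.

```bash
mkdir -p pics; python3 - <<'E'
from station import get_obs,cams,bot,nets
import cv2,numpy as np
o=get_obs();print(o['time_s'],o['ee_pos'],o['ee_rot'],o['opening'],o['contact_force'])
for c in("scene","top"):
    im=cams.get_image(c);cv2.imwrite(f'pics/{c}1.png',cv2.cvtColor(im,cv2.COLOR_RGB2BGR))
    i=cams.camera_info(c);print(c,i)
    for l in("round_touch","ring_touch","bar_touch","round_mount","ring_mount","bar_mount","lower_joint"):
        for d in nets.regions_of(c,l)[:2]: print(l,round(d['confidence'],2),np.round(d['centre'],1),d['pixels'].sum())
E
```

```text
0.0 [ 0.18617728 -0.54345362  0.23039269] [ 9.86435100e-01  1.64149444e-01  4.25384258e-05 -8.67473444e-04] 1.0009169311888355 [ 0.17882371  0.72631433 -0.37891001]
scene {'fx': 451.5728960633882, 'fy': 451.5728960633882, 'cx': 287.31009115882046, 'cy': 210.2776792128694, 'R': array([[ 0.65255959,  0.75761225,  0.01377155],
       [ 0.43066144, -0.3558684 , -0.82939038],
       [-0.62345545,  0.54715753, -0.55849972]]), 't': array([-0.37404878, -0.17152404,  1.48321501])}
round_touch 0.4 [285.1 190.6] 69
round_touch 0.18 [277.4 275.4] 393
round_mount 0.58 [211.8 239.5] 117
round_mount 0.54 [287.6 191.5] 132
ring_mount 0.74 [110.5 322.3] 1835
ring_mount 0.46 [268.8 208.5] 171
bar_mount 0.69 [255.5 225.5] 236
lower_joint 0.86 [269.7 234.8] 3206
lower_joint 0.52 [ 91.  290.7] 10115
top {'fx': 506.87499145003466, 'fy': 506.87499145003466, 'cx': 291.23336953594554, 'cy': 205.57549048135192, 'R': array([[-8.35721551e-03, -9.99965016e-01, -3.52334848e-04],
       [-9.97748339e-01,  8.36213680e-03, -6.65456711e-02],
       [ 6.65462894e-02, -2.04595005e-04, -9.97783318e-01]]), 't': array([-0.03058347,  0.58092101,  1.35432172])}
round_touch 0.47 [253.3 239.1] 84
ring_touch 0.54 [252.1 239. ] 79
bar_touch 0.6 [277.2 230.3] 3750
bar_touch 0.5 [313.1 215.8] 150
round_mount 0.54 [250.  235.6] 142
ring_mount 0.6 [279.7 228. ] 111
bar_mount 0.7 [314.4 212.6] 153
lower_joint 0.77 [285.  226.2] 3804
```

```bash
python3 - <<'E'
import cv2
a=cv2.imread('pics/top1.png');b=cv2.imread('pics/scene1.png')
cv2.imwrite('pics/topc.png',cv2.resize(a[170:280,200:360],None,fx=5,fy=5,interpolation=cv2.INTER_CUBIC))
cv2.imwrite('pics/scenec.png',cv2.resize(b[150:300,190:350],None,fx=4,fy=4,interpolation=cv2.INTER_CUBIC))
E
```

```text
(no output)
```

View pics/top1.png

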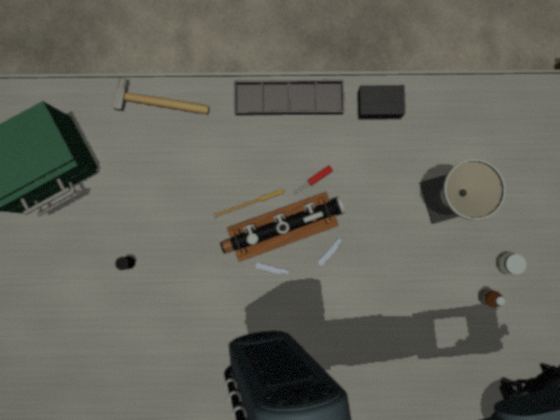

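View pics/topc.png

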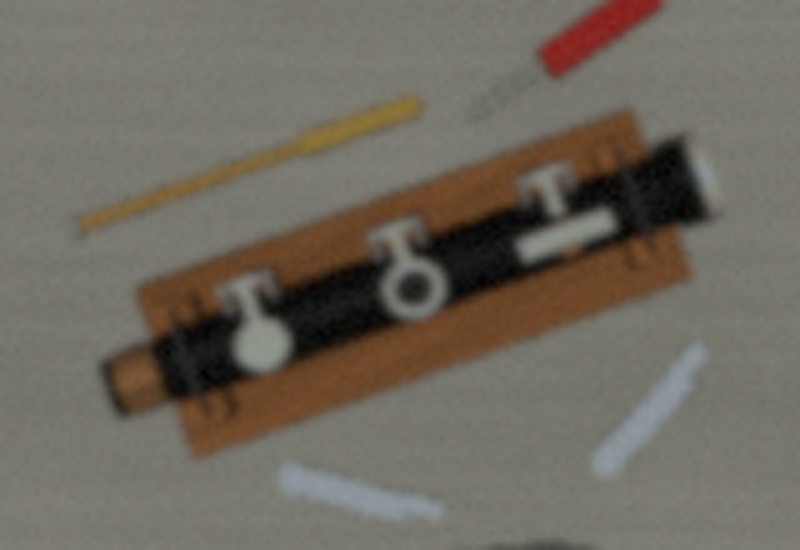

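View pics/scenec.png

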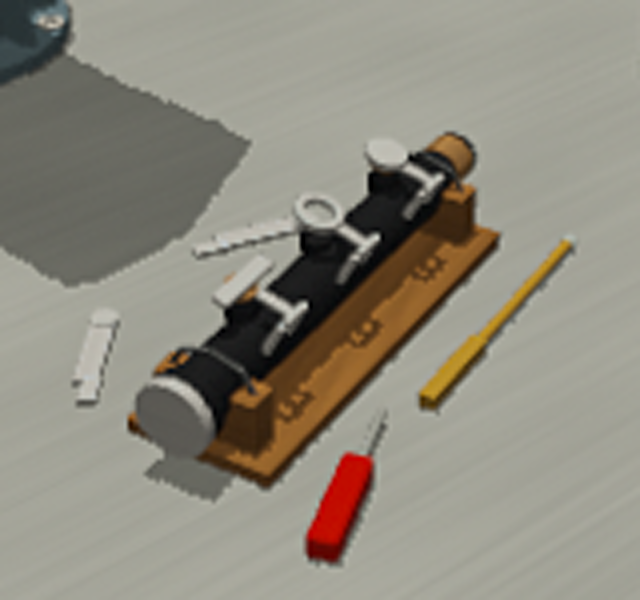

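The top crop shows the pale disc (full-image px ≈252.4,238.4), the ring (282.8,227.4) and the bar (313.6,217.2), with their pivots on the +x side. In the scene crop they are at ≈(286.8,188.5), (269.8,202.8) and (250.8,220.3).

```bash
cat >h.py <<'E'
import numpy as np,cv2
from station import get_obs,cams,nets
def tri(p,q,a="top",b="scene"):
    P=[]
    for c in(a,b):
        i=cams.camera_info(c);K=np.array([[i['fx'],0,i['cx']],[0,i['fy'],i['cy']],[0,0,1]])
        P.append(K@np.c_[i['R'],i['t']])
    X=cv2.triangulatePoints(P[0],P[1],np.array(p,float).T,np.array(q,float).T);return (X[:3]/X[3]).T
E
python3 - <<'E'
from h import *
from scipy.spatial.transform import Rotation as Ro
X=tri([(252.4,238.4),(282.8,227.4),(313.6,217.2)],[(286.75,188.5),(269.75,202.75),(250.75,220.25)])
print(X.round(4),np.linalg.norm(np.diff(X,axis=0),axis=1))
d=X[0]-X[2];print('wood yaw',np.degrees(np.arctan2(-d[0],d[1])))
o=get_obs();R=Ro.from_quat(o['ee_rot']);M=R.as_matrix();print(M.round(3))
for x in X: print((M.T@(x-o['ee_pos'])).round(4))
E
```

```text
[[ 0.4928  0.0651  0.0887]
 [ 0.5202 -0.0131  0.091 ]
 [ 0.5463 -0.0917  0.0884]] [0.08286364 0.0828913 ]
wood yaw 18.825158724741875
[[ 0.946  0.324  0.   ]
 [ 0.324 -0.946 -0.   ]
 [-0.     0.    -1.   ]]
[ 0.4873 -0.477   0.1426]
[ 0.4879 -0.3941  0.1402]
[ 0.4871 -0.3113  0.1429]
```

```bash
python3 -m handwheel '[1,0.07,-0.07,0,0,0,0, 1,0.14,-0.14,0,0,0,0, 1,0.21,-0.21,0,0,0,0, 1,0.28,-0.28,0,0,0,0, 1,0.35,-0.35,0,0,0,0]' 20; python3 -m handwheel '[1,0.07,-0.07,0,0,0,0, 1,0.14,-0.14,0,0,0,0, 1,0.21,-0.21,0.02,0,0,0, 1,0.28,-0.28,0.05,0,0,0, 1,0.35,-0.35,0.08,0,0,0]'
```

```text
time_s: 1.42
ee_pos: [0.3175, -0.2757, 0.2315]
ee_rot: [0.986, 0.164, 0.0, 0.0]
contact_force: [0.8, -0.1, 0.2]
opening: -0.001
finger_force: 0.0
time_s: 2.05
ee_pos: [0.4486, -0.0088, 0.1834]
ee_rot: [0.986, 0.164, 0.001, 0.0]
contact_force: [1.3, -1.6, 1.1]
opening: -0.001
finger_force: 0.0
```

```bash
python3 - <<'E'
from h import *
i=cams.camera_info("wrist");np.savez('w1.npz',**{k:np.array(v) for k,v in i.items()})
im=cams.get_image("wrist");cv2.imwrite('pics/w1.png',cv2.cvtColor(im,cv2.COLOR_RGB2BGR))
o=get_obs();print(o['time_s'],o['ee_pos'],-i['R'].T@i['t'],i['fx'],i['cx'],i['cy'],o['contact_force'])
def proj(X):
    c=i['R']@X+i['t'];th=np.arccos(c[2]/np.linalg.norm(c));return np.array([i['cx'],i['cy']])+i['fx']*th*c[:2]/np.hypot(*c[:2])
for X in [[0.4928,0.0651,0.0907],[0.5202,-0.0131,.0907],[0.5463,-.0917,.0907],o['ee_pos']]: print(proj(np.array(X)).round(1))
E
```

```text
2.1 [ 0.44869572 -0.00234401  0.18092527] [0.52792949 0.01934717 0.32573292] 325.19226210127806 279.5643299903586 212.7185537396203 [-3.4603697   3.69579224 -0.84316382]
[203.9 132.6]
[317.9 130.7]
[423.3 136.7]
[268.8 273.2]
```

View pics/w1.png

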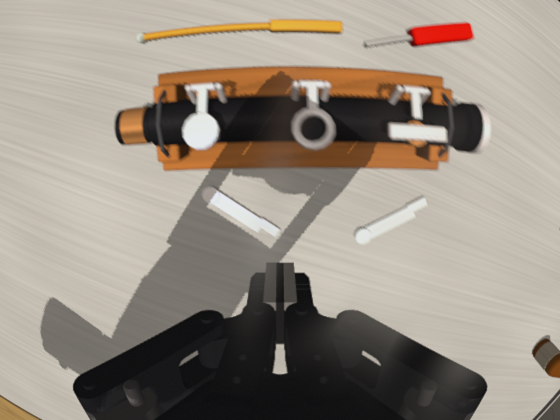

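The wrist view shows disc, ring and bar at about (202,131), (313,128), (418,132), within 2-5 px of my predictions (arm still settling). I'll go above the round key and measure again once settled.

```bash
python3 -m handwheel '[1,0.055,-0.05,0.04,0,0,0, 1,0.107,-0.095,0.087,0,0,0, 1,0.107,-0.095,0.087,0,0,0, 1,0.107,-0.095,0.087,0,0,0, 1,0.107,-0.095,0.087,0,0,0]'
python3 - <<'E'
from h import *
i=cams.camera_info("wrist")
im=cams.get_image("wrist");cv2.imwrite('pics/w2.png',cv2.cvtColor(im,cv2.COLOR_RGB2BGR))
o=get_obs();print(o['time_s'],o['ee_pos'],o['contact_force'])
def proj(X):
    c=i['R']@X+i['t'];th=np.arccos(c[2]/np.linalg.norm(c));return np.array([i['cx'],i['cy']])+i['fx']*th*c[:2]/np.hypot(*c[:2])
P=[proj(np.array(X)) for X in [[0.4928,0.0651,0.0907],[0.5202,-0.0131,.0907],[0.5463,-.0917,.0907],o['ee_pos']]]
print(np.round(P,1))
v=cv2.cvtColor(im,cv2.COLOR_RGB2BGR)
for p in P: cv2.drawMarker(v,tuple(int(round(a)) for a in p),(0,0,255),cv2.MARKER_CROSS,7,1)
cv2.imwrite('pics/w2m.png',v)
E
```

```text
time_s: 2.72
ee_pos: [0.4903, 0.0632, 0.1322]
ee_rot: [0.987, 0.164, 0.001, 0.0]
contact_force: [0.2, 0.3, 1.0]
opening: -0.003
finger_force: 0.0
2.775 [0.49033969 0.06307999 0.13220212] [0.2046561  0.10189547 0.86660487]
[[278.7 241.1]
 [406.2 238.6]
 [503.3 236.3]
 [280.8 279.5]]
```

View pics/w2m.png

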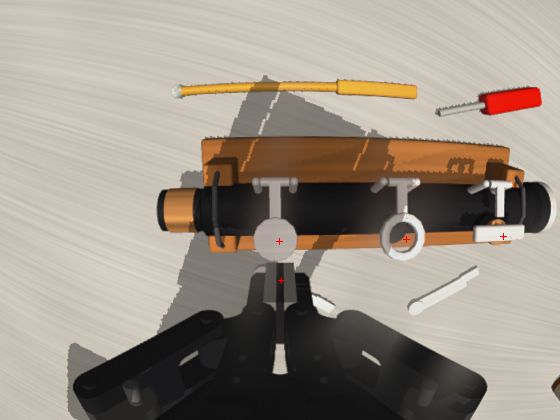

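Disc, ring and bar lie about 3 px left of the marks, so I'll correct by roughly 2 mm along the wood. Descending on the round key.

```bash
python3 -m handwheel '[1,0,-0.003,0.03,0,0,0, 1,0,-0.003,0.058,0,0,0, 1,0,-0.003,0.058,0,0,0, 1,0,-0.003,0.064,0,0,0, 1,0,-0.003,0.064,0,0,0]' ; python3 -m handwheel '[1,0,0,0.004,0,0,0, 1,0,0,0.008,0,0,0, 1,0,0,0.012,0,0,0, 1,0,0,0.012,0,0,0]'; python3 -m handwheel '[1,0,0,0.003,0,0,0, 1,0,0,0.005,0,0,0, 1,0,0,0.005,0,0,0]'
```

```text
time_s: 3.4
ee_pos: [0.4896, 0.0656, 0.093]
ee_rot: [0.986, 0.164, 0.0, 0.0]
contact_force: [0.1, 0.9, 1.0]
opening: 0.0
finger_force: 0.1
time_s: 3.9
ee_pos: [0.4892, 0.0658, 0.0853]
ee_rot: [0.986, 0.164, -0.0, 0.0]
contact_force: [-0.9, -0.7, 1.5]
opening: -0.0
finger_force: 0.6
time_s: 4.28
ee_pos: [0.4891, 0.0658, 0.0823]
ee_rot: [0.986, 0.164, -0.0, -0.0]
contact_force: [-1.6, -0.2, 1.9]
opening: -0.002
finger_force: 0.6
```

```bash
for k in 1; do python3 -m handwheel '[1,0,0,0.002,0,0,0, 1,0,0,0.002,0,0,0, 1,0,0,0.002,0,0,0]' | grep -E 'pos|contact'; python3 -m handwheel '[1,0,0,0.002,0,0,0, 1,0,0,0.002,0,0,0, 1,0,0,0.002,0,0,0]'| grep -E 'pos|contact'; done
```

```text
ee_pos: [0.4892, 0.0658, 0.0813]
contact_force: [-1.0, 1.0, 1.6]
ee_pos: [0.4893, 0.0658, 0.0801]
contact_force: [-1.2, -1.1, -0.0]
```

```bash
python3 -m handwheel '[1,0,0,0.002,0,0,0, 1,0,0,0.002,0,0,0, 1,0,0,0.002,0,0,0]' | grep -E 'pos|contact'; python3 - <<'E'
from h import *
f=[]
for _ in range(6):
    cams.get_image("top");f.append(get_obs()['contact_force'])
print(np.mean(f,0),np.std(f,0),get_obs()['ee_pos'])
E
```

```text
ee_pos: [0.4894, 0.0658, 0.079]
contact_force: [-1.7, -0.4, 3.4]
[-1.15289312 -0.00370667  3.01747329] [0.27280437 0.24924422 0.4556781 ] [0.48933429 0.06579173 0.07895092]
```

```bash
python3 -m handwheel '[1,0,0,0.002,0,0,0, 1,0,0,0.002,0,0,0, 1,0,0,0.002,0,0,0]' | grep -E 'pos|contact'; cat >f.py <<'E'
from h import *
f=[]
for _ in range(6):
    cams.get_image("top");f.append(get_obs()['contact_force'])
print(get_obs()['time_s'],np.mean(f,0).round(2),get_obs()['ee_pos'].round(4))
E
python3 f.py
```

```text
ee_pos: [0.4894, 0.0658, 0.0778]
contact_force: [-1.4, 0.2, 5.3]
6.375 [-1.94 -0.25  5.32] [0.4894 0.0658 0.0778]
```

Stiffness 1.9 N/mm at 5.3 N means the round key is on its stop. Releasing and moving to the ring.

```bash
python3 -m handwheel '[1,0,0,-0.03,0,0,0, 1,0,0,-0.07,0,0,0, 1,-0.003,0.07,-0.07,0,0,0, 1,-0.005,0.138,-0.07,0,0,0, 1,-0.005,0.138,-0.07,0,0,0]'; python3 f.py;  python3 -m handwheel '[1,0,0,0.02,0,0,0, 1,0,0,0.04,0,0,0, 1,0,0,0.044,0,0,0, 1,0,0,0.044,0,0,0]'; python3 -m handwheel '[1,0,0,0.004,0,0,0, 1,0,0,0.008,0,0,0, 1,0,0,0.012,0,0,0, 1,0,0,0.016,0,0,0, 1,0,0,0.016,0,0,0]'; python3 f.py
```

```text
time_s: 7.0
ee_pos: [0.5142, -0.0158, 0.1196]
ee_rot: [0.987, 0.163, 0.0, 0.0]
contact_force: [0.3, 0.2, -0.2]
opening: 0.001
finger_force: 0.0
7.3 [-0.11 -0.03 -0.05] [ 0.5128 -0.0125  0.1194]
time_s: 7.8
ee_pos: [0.5129, -0.0134, 0.0928]
ee_rot: [0.986, 0.164, -0.0, -0.0]
contact_force: [0.4, 0.4, -0.3]
opening: -0.001
finger_force: 0.0
time_s: 8.43
ee_pos: [0.5132, -0.0136, 0.0835]
ee_rot: [0.986, 0.164, -0.0, -0.0]
contact_force: [-0.3, -0.7, 1.3]
opening: 0.002
finger_force: 0.5
8.725 [-0.13 -0.47  0.46] [ 0.5133 -0.0135  0.0837]
```

```bash
python3 -m handwheel '[1,0,0,0.002,0,0,0, 1,0,0,0.004,0,0,0, 1,0,0,0.006,0,0,0, 1,0,0,0.008,0,0,0, 1,0,0,0.008,0,0,0]'|grep -E 'pos|contact'; python3 f.py; python3 -m handwheel '[1,0,0,0.002,0,0,0, 1,0,0,0.002,0,0,0, 1,0,0,0.002,0,0,0]' | grep -E 'pos|contact'; python3 f.py
```

```text
ee_pos: [0.5132, -0.0135, 0.0789]
contact_force: [-1.9, -0.9, 2.5]
9.65 [-2.32 -0.32  2.96] [ 0.5132 -0.0135  0.0789]
ee_pos: [0.5132, -0.0135, 0.0777]
contact_force: [-2.8, -0.3, 5.6]
10.325 [-2.58 -1.22  4.87] [ 0.5133 -0.0136  0.0777]
```

Ring key is on its stop too. Next the bar.

```bash
python3 -m handwheel '[1,0,0,-0.03,0,0,0, 1,0,0,-0.07,0,0,0, 1,0.002,0.07,-0.07,0,0,0, 1,0.003,0.138,-0.07,0,0,0, 1,0.003,0.138,-0.07,0,0,0]'; python3 f.py;  python3 -m handwheel '[1,0,0,0.02,0,0,0, 1,0,0,0.04,0,0,0, 1,0,0,0.044,0,0,0, 1,0,0,0.044,0,0,0]'; python3 -m handwheel '[1,0,0,0.004,0,0,0, 1,0,0,0.008,0,0,0, 1,0,0,0.012,0,0,0, 1,0,0,0.016,0,0,0, 1,0,0,0.016,0,0,0]'; python3 f.py;python3 -m handwheel '[1,0,0,0.002,0,0,0, 1,0,0,0.004,0,0,0, 1,0,0,0.006,0,0,0, 1,0,0,0.008,0,0,0, 1,0,0,0.008,0,0,0]'|grep -E 'pos|contact'; python3 f.py; python3 -m handwheel '[1,0,0,0.002,0,0,0, 1,0,0,0.002,0,0,0, 1,0,0,0.002,0,0,0]' | grep -E 'pos|contact'; python3 f.py
```

```text
time_s: 10.95
ee_pos: [0.543, -0.0936, 0.1196]
ee_rot: [0.987, 0.163, 0.001, 0.0]
contact_force: [-0.4, -0.7, -0.3]
opening: 0.002
finger_force: 0.0
11.25 [-0.42  0.1   0.48] [ 0.5414 -0.0902  0.1194]
time_s: 11.75
ee_pos: [0.5415, -0.0911, 0.0928]
ee_rot: [0.986, 0.164, -0.0, -0.0]
contact_force: [0.3, 0.1, 0.1]
opening: 0.003
finger_force: 0.0
time_s: 12.38
ee_pos: [0.5418, -0.0913, 0.0835]
ee_rot: [0.986, 0.164, 0.0, 0.0]
contact_force: [-1.2, -1.1, 2.4]
opening: 0.002
finger_force: 0.7
12.675 [-0.51 -0.65  0.96] [ 0.5419 -0.0913  0.0837]
ee_pos: [0.5417, -0.0913, 0.0789]
contact_force: [-2.6, -0.7, 3.4]
13.6 [-2.2  -1.13  2.99] [ 0.5417 -0.0913  0.0789]
ee_pos: [0.5418, -0.0913, 0.0778]
contact_force: [-3.6, -0.8, 5.0]
14.275 [-2.83 -1.11  4.95] [ 0.5418 -0.0913  0.0778]
```

All three show the same stop signature. I'll lift clear and check.

```bash
python3 -m handwheel '[1,0,0,-0.04,0,0,0, 1,0,0,-0.1,0,0,0, 1,-0.07,0.02,-0.15,0,0,0, 1,-0.15,0.02,-0.2,0,0,0, 1,-0.22,0.02,-0.2,0,0,0]'; python3 -m handwheel '[1,-0.05,0,0,0,0,0, 1,-0.05,0,0,0,0,0, 1,-0.05,0,0,0,0,0]'; python3 - <<'E'
from h import *
v=[]
for c in("scene","wrist"):
    im=cv2.cvtColor(cams.get_image(c),cv2.COLOR_RGB2BGR)
    v.append(cv2.resize(im[150:300,190:350],(640,600),interpolation=cv2.INTER_CUBIC) if c=="scene" else im)
cv2.imwrite('pics/s2.png',v[0]);cv2.imwrite('pics/w3.png',v[1])
E
```

```text
time_s: 14.9
ee_pos: [0.4212, -0.1465, 0.1999]
ee_rot: [0.986, 0.164, 0.002, 0.002]
contact_force: [0.1, 0.2, -0.2]
opening: -0.002
finger_force: 0.0
time_s: 15.28
ee_pos: [0.393, -0.1551, 0.1978]
ee_rot: [0.986, 0.164, 0.001, 0.0]
contact_force: [0.6, 0.1, 0.4]
opening: -0.002
finger_force: 0.0
```

View pics/s2.png

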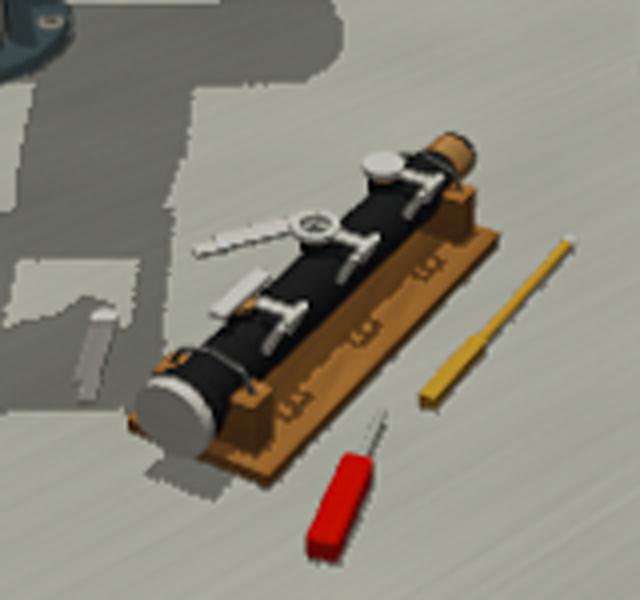

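View pics/w3.png

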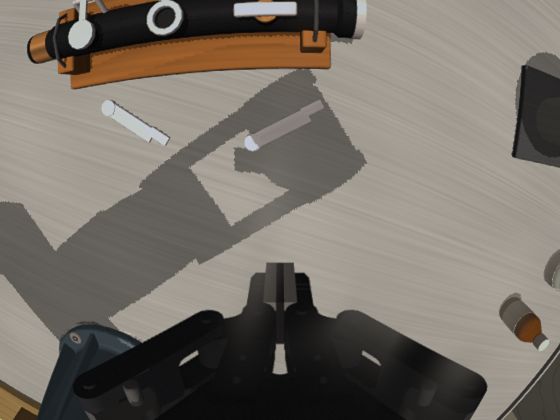

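The final views show all three plates level and low: disc, ring and bar sit 3-4 px lower in the scene view, as expected. The side keys, wand and punch have not moved.

```bash
python3 -c "
from station import bot
print(bot.job_done())"
```

```text
the job is handed in; nothing more can be done
None
```

I pressed the round, ring and bar keys shut in that order, each onto its stop at about 5 N, then backed the arm clear and handed the job in after about 15 s; the last pictures show all three keys down and the loose parts near the joint unmoved.

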